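# Pack out the gap over a heat sink and hold the press gate shut

## Robot

A 6-joint arm with a two-finger parallel gripper is mounted at the origin on the work surface; the furniture and walls round the work are solid. World frame = base frame: x ahead of the robot, y to its left, z up, the work surface at z = 0. Lengths are in mm, angles in rad, forces in N, time in s.
With the tool pointing down it reaches from about 275 to 750 mm from the base axis. Payload 10.2 kg.
Tool frame: the origin (TCP) lies on the centre line of the jaws, within the pads' length; the fingertips stand 17 mm ahead of it and the grasp point (between the pads) lies 2 mm behind it (ctrl.tip_extent is the distance from the TCP to the fingertips, in mm); z points along the fingers, y is the line along which they close (so a half turn about z gives the same grasp; the last joint's range is limited). The gripper opens to 85 mm and grips with 20 to 120 N. Pads are 22 mm wide; open, the fingers measure 114 mm over their backs; the gripper's body (76 mm by 85 mm) begins 54 mm behind the grasp point. The pads swing forward as they close: fully open they stand 13 mm farther back than shut.
Start: joints at [-1.357, 0.313, 1.498, -0, 1.331, -0.223], TCP at [222.086, -475.72, 248.294] pointing down, gripper open.
Joint ranges: [-2.94, 2.94], [-0.97, 2.17], [0.19, 2.56], [-1.23, 4.37], [0.02, 3.11], [-2.88, 2.88]. Speed limits (rad/s): [2.39, 2.39, 3.01, 3.14, 3.14, 3.14].

## Interface

Orientations are given as a unit quaternion [w, x, y, z].
In Python, from rig import sensors, capture, ctrl, cut_out, place_of gives the robot as it stands.
- The arm moves only by the shell command python3 -m jog 'ROWS' [FORCE]. ROWS is JSON, a list of rows, each a list of 3 entries, a list of its own where there are three numbers: the shift along the world's x, y, z in mm, then the turn, a rotation vector about the world's x, y, z in degrees, then the closure, from 0 (fully open) to 1 (shut). A call has exactly 8 rows; each row is the pose to reach, as a shift and turn from the pose commanded when the call began; what a row does not reach only later rows make up. A row lasts 1/12 s, in which the tool goes at most 41.7 mm and 7.16 degrees, less where a joint would pass 70% of its speed; a pose out of reach is approached as far as the arm can. A call with a gripper value outside its range is refused whole. The fingers move at their own pace and stop on an object; FORCE is the grip in N (left out, the last holds). Time passes only in rows, so rows that repeat a pose let the fingers close, or fill a call up. It gives the time, the measured TCP pose, the force and the opening at its end, in the units of the state.
- sensors.sense(): the state, without advancing time (a new reading comes with each control period).
- capture(name): name is "scene" or "top" or "wrist"; returns a dict with "color" (420x560x3 uint8, blue, green, red), "z_map" (420x560 float32, mm along the optical axis (not along the pixel's ray), 0 where there is no reading), "camera_matrix" (3x3 intrinsics, pixels), "R" (3x3) and "t" (3): a world point X has camera coordinates R X + t. Camera axes: x right, y down, z forward; pixel columns grow to the right and rows downward; lengths in mm; the calibration is good to about 2 mm. A picture is of the moment at which its call begins.
- ctrl.finish_job(): hands the job in, once; it reports no verdict.
Trained networks look in a picture, given as the dict that the camera call returned (one of the last four; its "shot" number tells which), for a name from the list of things; names that differ only in an ending like _2 or _b are one class to them, and where a whole thing is asked for, a point or a joint stands for the part that bears it (a point fixed in the world has none). Each returns a list of dicts, best first, with "p" (0 to 1); they miss things now and then, are a little off and sometimes report something else, mostly with a low value. They report only what shows in the picture. A call takes as long as a camera call. They do not tell look-alikes from the thing itself.
- cut_out(picture, query): "region" (420x560 bool, what is visible of it) and "box" ([left, top, right, bottom] in pixels, round what is visible of it).
- place_of(picture, query): "centre" ([row, column] in pixels: a listed point, or the origin of a listed thing).
The state is a dict: "time_s": time; "joints": joint angles; "dq": joint speeds; "tau": joint torques, N m; "eef_pos": TCP position; "ee_rot": TCP orientation; "force": force on the tool from outside, world axes, zero at the start; "wrist_torque": the same for the moment, N m; "grip_width": opening from 0.0 (shut) to 1.0 (fully open).
Only numpy, scipy, OpenCV 4.12 (cv2) and the standard library are available. Lean on these libraries where they do the work, as an engineer would, in place of code of your own. Each camera call takes 0.05 s, during which the arm holds its last target. There are 200 camera calls.

## Task

The heat sink in the press fixture must be held down by the fixture's spring foot: lift spacer plates one at a time off the top of the pile and stack them squarely on its fins, long sides along the fins, until they fill the gap, so that the hinged gate can be pulled right down to its stop and the foot then bears springily on the stack. Too few plates and the foot presses on nothing, too many and the gate stops short (do not force it); plates you do not need stay on the pile, and the other things on the bench stay where they are. Finish holding the gate fully shut by its handle bar, gripper closed on the bar: it springs up if you let go.

Things in the scene. Friction and masses are not known exactly. Their poses are not given: they have to be found in the camera images.
- fixture: dark steel base plate of the press fixture, 215 x 124 x 12 mm, fixed to the bench; origin on the bench under the centre of the nest, the plate reaches from 95.5 mm towards -x to 119.5 mm towards +x of it; two aluminium hinge posts (113 mm high, at x = +87, y = +-50 mm) carry the gate
- heat_sink: aluminium finned heat sink, 60 x 60 mm, 22 mm high, 150 g, loose in a nest of dowel pins on the height-adjustable platen above the base (1 mm play; the platen is locked, but at a different height each time); origin at the centre of its underside, so the tops of the fins are 22 mm above it; fins run along its x
- plate_4: white spacer plate, 56 x 40 x 10 mm (its x, y, z), 35 g; origin at the centre of its underside. The topmost plate in the pile of four on the bench (plates lie flat on one another, long sides roughly parallel)
- plate_3: white spacer plate, 56 x 40 x 10 mm (its x, y, z), 35 g; origin at the centre of its underside. Second from the top in the pile of four on the bench (plates lie flat on one another, long sides roughly parallel)
- plate_2: white spacer plate, 56 x 40 x 10 mm (its x, y, z), 35 g; origin at the centre of its underside. Third from the top in the pile of four on the bench (plates lie flat on one another, long sides roughly parallel)
- plate_1: white spacer plate, 56 x 40 x 10 mm (its x, y, z), 35 g; origin at the centre of its underside. The lowest in the pile of four on the bench (plates lie flat on one another, long sides roughly parallel)
- gate (a joint): angle of the hinged gate in rad: 0 shut (level, at its stop), about 1.6 as it stands open. The hinge axis lies along the fixture's y, 85 mm towards +x from the fixture's origin and 100 mm above the bench; the gate weighs 0.23 kg and its hinge has slight friction (0.03 N m)
- gate_handle (a point): middle of the gate's handle bar, a round steel bar 12 mm thick lying along the fixture's y, free over 58 mm between two collars, 150 mm from the hinge axis; no other part of the gate lies within 45 mm of the bar between the two side arms (inner faces 70 mm apart)
- shut_foot (a point): fixed point of the fixture 72 mm above the bench, over the nest's centre: where the underside of the spring foot stands when the gate is shut and the spring relaxed
- foot (a joint): how far the spring foot (34 mm disc under the gate's cross bar, 85 mm from the hinge axis) is pushed up into the gate, in m: 0 relaxed, 0.014 at most; it presses with 3 N + 1 N per mm. The gate shuts with plates stacked from 1 to 13 mm higher than the relaxed foot's underside
- marker_black: black marker pen lying on the bench, 134 mm long (bystander); origin at its middle
- tweezers: steel tweezers lying on the bench, 133 mm long (bystander); origin at their middle
- board_small: small circuit board with a black connector, 36 mm long (bystander); origin at its middle
- tape_amber: roll of amber tape lying flat, 72 mm across, 13 mm high (bystander); origin at its middle
Mind the look-alikes: they are no part of the job. Leave any green look-alike of the plate_4 alone.

How it is judged (in metres and radians):
On the way:
1. the top plate of the pile lies squarely on the heat sink while the gate stands open (horizontal distance between plate_4 and heat_sink below 0.013 m and angle between the x axis of plate_4 and the x axis of heat_sink, either way round below 0.26 rad and angle between plate_4's own z axis and vertical below 0.06 rad and z of plate_4 in the frame of heat_sink above 0.018 m and value of joint gate above 0.7 rad), for 0.2 s.
At the end, for the whole second after the job is handed in: gate held shut by the fingers (within 0.025 rad); foot pushed in over 1 mm, pressing a plate with over 2.5 N; heat sink level in its nest (6 mm); used plates flat on it, within 13 mm and 0.26 rad of square; other plates within 30 mm of their start (value of joint gate below 0.025 rad and value of joint foot above 0.001 m and contact force between the fingers and gate above 2 N and (contact force between foot and plate_1 above 2.5 N or contact force between foot and plate_2 above 2.5 N or contact force between foot and plate_3 above 2.5 N or contact force between foot and plate_4 above 2.5 N) and horizontal distance between heat_sink and shut_foot below 0.006 m and angle between heat_sink's own z axis and vertical below 0.05 rad and horizontal distance between plate_4 and heat_sink below 0.013 m and angle between the x axis of plate_4 and the x axis of heat_sink, either way round below 0.26 rad and angle between plate_4's own z axis and vertical below 0.06 rad and z of plate_4 in the frame of heat_sink above 0.018 m and ((horizontal distance between plate_1 and heat_sink below 0.013 m and angle between the x axis of plate_1 and the x axis of heat_sink, either way round below 0.26 rad and angle between plate_1's own z axis and vertical below 0.06 rad and z of plate_1 in the frame of heat_sink above 0.018 m) or distance of plate_1 from where it was at the start of the episode below 0.03 m) and ((horizontal distance between plate_2 and heat_sink below 0.013 m and angle between the x axis of plate_2 and the x axis of heat_sink, either way round below 0.26 rad and angle between plate_2's own z axis and vertical below 0.06 rad and z of plate_2 in the frame of heat_sink above 0.018 m) or distance of plate_2 from where it was at the start of the episode below 0.03 m) and ((horizontal distance between plate_3 and heat_sink below 0.013 m and angle between the x axis of plate_3 and the x axis of heat_sink, either way round below 0.26 rad and angle between plate_3's own z axis and vertical below 0.06 rad and z of plate_3 in the frame of heat_sink above 0.018 m) or distance of plate_3 from where it was at the start of the episode below 0.03 m)); the arm keeps its last pose, push and grip.
It fails at once if the gate is forced down on too high a stack (over 60 N on the foot) (contact force between foot and anything else above 60 N).
It fails at once if a bystander is disturbed (marker_black moved over 30 mm) (distance of marker_black from where it was at the start of the episode above 0.03 m).
It fails at once if a bystander is disturbed (tweezers moved over 30 mm) (distance of tweezers from where it was at the start of the episode above 0.03 m).
It fails at once if a bystander is disturbed (board_small moved over 30 mm) (distance of board_small from where it was at the start of the episode above 0.03 m).
It fails at once if a bystander is disturbed (tape_amber moved over 30 mm) (distance of tape_amber from where it was at the start of the episode above 0.03 m).
It also fails if it takes over 64 s, if anything falls off the work surface, if the arm or the gripper's body presses on something with over 40 N, if the wrist force passes 120 N, or if a joint passes its speed limit or range.

## Working session

There is one attempt and no reset: what is moved stays moved. The work goes in short steps, Python scripts to look and compute and a shell command to move; the robot and the scene stay as the last step left them, time stands still between calls to the robot, and variables do not carry over. Pictures are saved under pics/ and viewed, on a budget of 10 in all, crops included, one or two more only if the job needs it, and the job is handed in when it is done.

```bash
mkdir -p pics; ls
python3 - <<'E'
from rig import sensors,capture,ctrl,cut_out,place_of
import cv2,numpy as np
s=sensors.sense();print(s['time_s'],s['eef_pos'],s['ee_rot'],s['grip_width'],s['force'])
ims=[]
for n in('scene','top'):
    c=capture(n);ims.append(c['color'])
    np.savez('/tmp/'+n,**{k:c[k] for k in('color','z_map','camera_matrix','R','t')})
    Ri=c['R'].T
    for q in('fixture','heat_sink','plate_4','gate','gate_handle','marker_black','tape_amber','foot','tweezers','board_small'):
        for d in place_of(c,q)[:3]:
            r,cc=d['centre'];z=c['z_map'][int(r),int(cc)]
            p=Ri@(np.linalg.inv(c['camera_matrix'])@[cc*z,r*z,z]-c['t'])
            print(n,q,round(d['p'],2),np.round([r,cc]),p.round(0))
    print(n,'cam',(-Ri@c['t']).round())
cv2.imwrite('pics/a.png',cv2.resize(ims[0],(800,600)));cv2.imwrite('pics/b.png',cv2.resize(ims[1],(800,600)))
E
```

```text
pics
0.0 [ 222.04018099 -475.47673875  247.71629953] [-6.62793265e-04  9.76245139e-01  2.16667922e-01  1.62262678e-05] 1.0029248492660454 [-0.22184324 -0.36715667 -0.31588004]
scene fixture 0.98 [236. 237.] [ 202. -740.  495.]
scene heat_sink 0.59 [229. 234.] [509.  40.  44.]
scene plate_4 0.84 [303. 241.] [ 437. -159.   10.]Traceback (most recent call last):
  File "<stdin>", line 10, in <module>
ValueError: it knows: board_small, fixture, gate_handle, heat_sink, marker_black, plate, shut_foot, tape_amber, tweezers
```

Run:
```python
from rig import sensors,capture,ctrl,cut_out,place_of
import cv2,numpy as np
ims=[]
for n in('scene','top'):
    c=capture(n);ims.append(c['color'])
    np.savez('/tmp/'+n,**{k:c[k] for k in('color','z_map','camera_matrix','R','t')})
    Ri=c['R'].T
    for q in('fixture','heat_sink','plate_4','gate_handle','marker_black','tape_amber','shut_foot','tweezers','board_small'):
        for d in place_of(c,q)[:3]:
            r,cc=d['centre'];z=c['z_map'][int(r),int(cc)]
            p=Ri@(np.linalg.inv(c['camera_matrix'])@[cc*z,r*z,z]-c['t'])
            print(n,q,round(d['p'],2),np.round([r,cc]),p.round(0))
    print(n,'cam',(-Ri@c['t']).round())
cv2.imwrite('pics/a.png',cv2.resize(ims[0],(800,600)));cv2.imwrite('pics/b.png',cv2.resize(ims[1],(800,600)))
```

```text
scene fixture 0.95 [240. 236.] [514.  43.  13.]
scene fixture 0.6 [307. 293.] [ 451. -317.  108.]
scene heat_sink 0.64 [228. 234.] [511.  43.  43.]
scene plate_4 0.87 [305. 241.] [ 436. -164.   10.]
scene plate_4 0.77 [308. 295.] [ 452. -321.  108.]
scene gate_handle 0.84 [124. 278.] [622.  57. 255.]
scene marker_black 0.75 [214. 191.] [467. 221.   8.]
scene tape_amber 0.44 [291. 367.] [ 565. -334.  107.]
scene tweezers 0.47 [211. 292.] [701. 129.   4.]
scene board_small 0.47 [249. 365.] [ 753. -103.    4.]
scene cam [ 202. -740.  495.]
top fixture 0.95 [234. 256.] [518.  61.  35.]
top heat_sink 0.79 [232. 257.] [525.  60.  39.]
top plate_4 0.6 [285. 368.] [ 393. -235.   12.]
top plate_4 0.59 [264. 337.] [ 446. -153.   10.]
top plate_4 0.56 [244. 372.] [ 500. -240.   37.]
top gate_handle 0.58 [237. 256.] [510.  63.  44.]
top marker_black 0.65 [250. 199.] [475. 216.   1.]
top tape_amber 0.89 [183. 363.] [ 671. -228.   -4.]
top shut_foot 0.7 [230. 251.] [529.  74.  42.]
top tweezers 0.56 [169. 228.] [704. 149.  -1.]
top board_small 0.41 [155. 318.] [ 747. -102.    5.]
top cam [ 397.  -11. 1126.]
```

View pics/a.png

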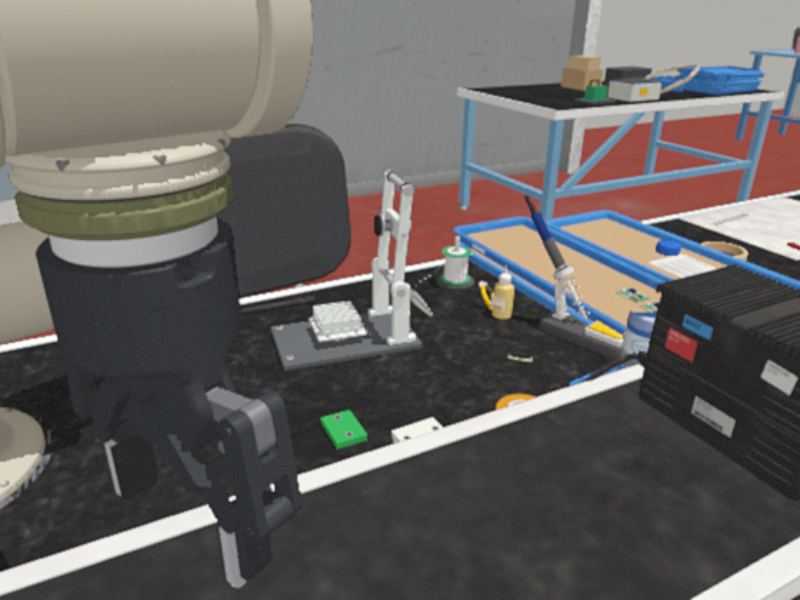

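View pics/b.png

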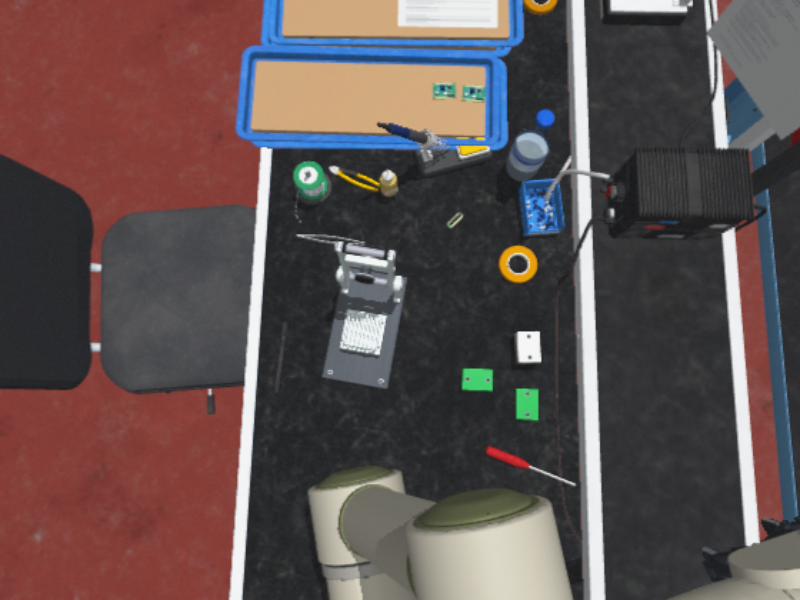

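Scene: fixture with open gate around (345,320). Top: fixture at (365,330), heat sink at (362,333), white pile at (528,347), and green decoys at (477,380) and (527,404). I'll measure by depth and colour.

```bash
cat > h.py <<'E'
import cv2,numpy as np
def cloud(c):
    K=c['camera_matrix'];z=c['z_map'];v,u=np.mgrid[:420,:560]
    P=np.stack([(u-K[0,2])/K[0,0]*z,(v-K[1,2])/K[1,1]*z,z],-1)
    W=(P-c['t'])@c['R'];W[z==0]=np.nan
    return W
def rect(xy,k=10):
    (cx,cy),(w,h),a=cv2.minAreaRect((np.asarray(xy)*k).astype(np.float32))
    if w<h:w,h,a=h,w,a+90
    return np.round([cx/k,cy/k,w/k,h/k,(a+90)%180-90],1)
E
python3 - <<'E'
from h import *
for n in('top','scene'):
    c=np.load('/tmp/%s.npz'%n);W=cloud(c);im=c['color'].astype(int);x,y,z=np.moveaxis(W,-1,0)
    white=(im.min(-1)>150)
    m=white&(abs(x-500)<60)&(abs(y+240)<50)&(z>25)&(z<60)
    print(n,'pile',m.sum(),m.any() and (rect(W[m][:,:2]),np.percentile(z[m],[10,50,90]).round(1)))
    m=(abs(x-512)<55)&(abs(y-55)<55)&(z>22)&(z<75)
    print(n,'sink',m.sum(),rect(W[m][:,:2]),np.percentile(z[m],[5,25,50,75,95,99]).round(1))
    m=(abs(x-512)<130)&(abs(y-55)<100)&(z>8)&(z<16)
    print(n,'base',m.sum(),rect(W[m][:,:2]),np.median(z[m]))
    m=(abs(x-600)<60)&(abs(y-40)<100)&(z>200)&(z<290)
    print(n,'gate top',m.sum(),m.any() and (np.nanmin(W[m],0).round(),np.nanmax(W[m],0).round()))
    m=(x>350)&(x<650)&(y<-270)&(y>-450)&(z>60)
    print('rail',m.any() and (np.nanmin(W[m],0).round(),np.nanmax(W[m],0).round()))
    m=(abs(x-500)<60)&(abs(y+240)<50)
    print('bench z',np.nanmedian(z[m]))
E
```

```text
top pile 339 (array([ 503. , -235.3,   55.9,   39.7,    2.9]), array([37.3, 40. , 42.9]))
top sink 781 [525.2  67.4  74.5  73.8  -9.1] [29.3 33.7 38.6 49.9 54.8 56.3]
top base 2275 [536.6  65.6 214.3 123.6  -8.7] 12.08754559738875
top gate top 412 (array([588.,   6., 200.]), array([635.,  99., 259.]))
rail (array([ 350., -450.,   60.]), array([ 650., -296.,  115.]))
bench z 1.2855256710934744
scene pile 294 (array([ 502.3, -226.2,   57. ,   24.3,    2.9]), array([39.2, 40.3, 41.3]))
scene sink 794 [523.7  65.4  74.2  71.1  -8.4] [29.7 35.2 48.7 52.6 54.3 54.8]
scene base 1885 [535.8  65.6 215.5 126.6  -9.4] 12.531307364358636
scene gate top 505 (array([588.,   7., 200.]), array([634.,  99., 259.]))
rail (array([ 350., -450.,  104.]), array([ 650., -310.,  111.]))
bench z 40.12536840301611
```

```bash
python3 -c "
from rig import ctrl
print([a for a in dir(ctrl) if a[0]!='_'],ctrl.tip_extent)"
python3 -m jog '[[[35,30,0],[0,0,-3],0],[[70,60,0],[0,0,-6],0],[[105,90,0],[0,0,-9],0],[[140,120,0],[0,0,-12],0],[[175,150,0],[0,0,-15],0],[[210,180,0],[0,0,-18],0],[[245,210,0],[0,0,-21],0],[[270,232,0],[0,0,-22],0]]' 30
python3 -m jog '[[[10,8,-20],[0,0,0],0.1],[[10,8,-40],[0,0,0],0.2],[[10,8,-60],[0,0,0],0.3],[[10,8,-60],[0,0,0],0.35],[[10,8,-60],[0,0,0],0.35],[[10,8,-60],[0,0,0],0.35],[[10,8,-60],[0,0,0],0.35],[[10,8,-60],[0,0,0],0.35]]'
cat > look.py <<'E'
from h import *;from rig import capture,sensors;import sys
c=capture('wrist');np.savez('/tmp/wrist',**{k:c[k] for k in('color','z_map','camera_matrix','R','t')})
cv2.imwrite('pics/%s.png'%sys.argv[1],c['color'])
s=sensors.sense();print(s['time_s'],np.round(s['eef_pos'],1),np.round(s['ee_rot'],4),s['grip_width'],np.round(s['force'],1))
W=cloud(c);x,y,z=np.moveaxis(W,-1,0);im=c['color'].astype(int)
white=(im.min(-1)>120)&(im.max(-1)-im.min(-1)<40)
cx,cy,r,z0,z1=map(float,sys.argv[2:7])
m=white&(abs(x-cx)<r)&(abs(y-cy)<r)&(z>z0)&(z<z1)
print(m.sum(),rect(W[m][:,:2]),np.percentile(z[m],[5,25,50,75,95]).round(1))
E
python3 look.py w1 503 -235 50 34 60
```

```text
['PlanningError', 'finish_job', 'tip_extent'] 17.0
time_s: 1.87
eef_pos: [476.3, -256.9, 248.5]
ee_rot: [0.0, 1.0, 0.025, 0.0]
force: [0.3, -1.4, -0.2]
grip_width: 1.001
time_s: 2.53
eef_pos: [485.2, -251.0, 189.5]
ee_rot: [0.001, 1.0, 0.026, 0.001]
force: [-0.5, 0.7, -0.0]
grip_width: 0.652
2.5833 [ 485.1 -250.9  189.2] [5.000e-04 9.997e-01 2.620e-02 6.000e-04] 0.6517392186192472 [0.1 1.  0.5]
3511 [ 503.5 -235.1   55.9   39.7    1.5] [39.5 40.2 40.7 41.1 41.8]
```

View pics/w1.png

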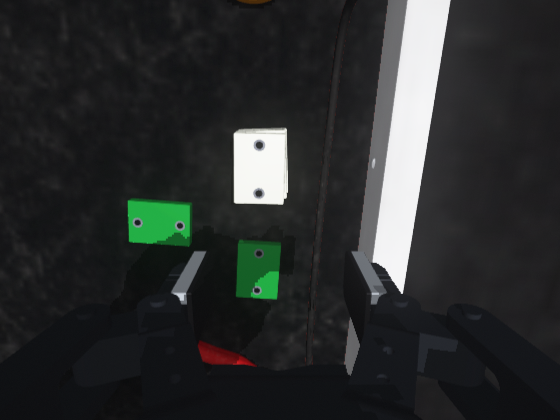

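White pile sits at (260,165); the greens at (160,222) and (258,270) stay clear.

```bash
python3 -m jog '[[[18,16,-10],[0,0,-1.5],0.35],[[18,16,-45],[0,0,-1.5],0.35],[[18,16,-80],[0,0,-1.5],0.35],[[18,16,-110],[0,0,-1.5],0.35],[[18,16,-130],[0,0,-1.5],0.35],[[18,16,-141],[0,0,-1.5],0.35],[[18,16,-141],[0,0,-1.5],0.35],[[18,16,-141],[0,0,-1.5],0.35]]'
python3 look.py w2 503 -235 50 34 60
```

```text
time_s: 3.25
eef_pos: [503.4, -235.0, 48.2]
ee_rot: [0.0, 1.0, 0.013, 0.0]
force: [0.1, -0.1, -0.1]
grip_width: 0.654
3.3 [ 503.7 -235.2   48.8] [8.000e-04 9.999e-01 1.330e-02 1.000e-03] 0.6496613951009231 [-0.  -0.5  0.5]
12665 [ 503.6 -234.9   74.2   56.7  -88.5] [39.4 40.2 40.6 41.1 42. ]
```

View pics/w2.png

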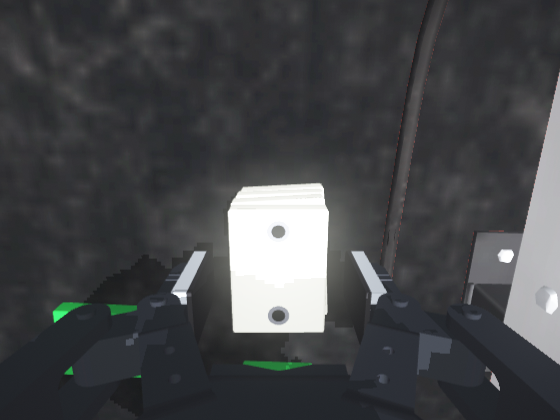

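The fingers straddle the pile, with the plate centred at (278,270). Closing and lifting.

```bash
python3 -m jog '[[[0,0,-1],[0,0,0],0.6],[[0,0,-1],[0,0,0],0.7],[[0,0,-1],[0,0,0],0.7],[[0,0,-1],[0,0,0],0.7],[[0,0,-1],[0,0,0],0.7],[[0,0,2],[0,0,0],0.7],[[0,0,8],[0,0,0],0.7],[[0,0,20],[0,0,0],0.7]]' 30
python3 -m jog '[[[0,0,30],[0,0,0],0.7],[[0,0,60],[0,0,0],0.7],[[0,0,80],[0,0,0],0.7],[[0,0,80],[0,0,0],0.7],[[0,0,80],[0,0,0],0.7],[[0,0,80],[0,0,0],0.7],[[0,0,80],[0,0,0],0.7],[[0,0,80],[0,0,0],0.7]]' 
python3 look.py w3 503 -235 60 10 160
```

```text
time_s: 3.97
eef_pos: [502.5, -234.2, 67.2]
ee_rot: [-0.001, 1.0, 0.013, -0.001]
force: [-1.6, 0.1, -0.9]
grip_width: 0.458
time_s: 4.63
eef_pos: [502.6, -234.3, 146.3]
ee_rot: [-0.001, 1.0, 0.013, -0.001]
force: [0.3, -0.1, -1.3]
grip_width: 0.455
4.6833 [ 502.7 -234.4  146.5] [-5.000e-04  9.999e-01  1.330e-02 -6.000e-04] 0.4497208759395296 [-0.2  0.4 -0.1]
14244 [ 504.1 -235.8   58.9   42.9    1.8] [ 30.1 138.  138.8 139.3 139.9]
```

View pics/w3.png

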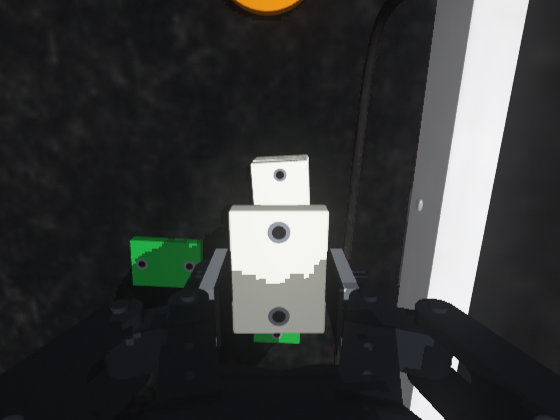

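One plate held; pile top is now at z≈30. Moving over the fixture.

```bash
python3 -m jog '[[[0,38,4],[0,0,-2],0.7],[[0,76,4],[0,0,-4],0.7],[[0,114,4],[0,0,-6],0.7],[[3,152,4],[0,0,-8],0.7],[[8,190,4],[0,0,-10],0.7],[[13,228,4],[0,0,-10.5],0.7],[[17,264,4],[0,0,-10.5],0.7],[[20,298,4],[0,0,-10.5],0.7]]'
python3 look.py w4 525 67 60 48 70
python3 - <<'E'
from rig import capture;import cv2
c=capture('scene');cv2.imwrite('pics/s4.png',c['color'])
E
```

```text
time_s: 5.35
eef_pos: [522.8, 65.5, 151.0]
ee_rot: [-0.0, 0.997, -0.078, -0.0]
force: [0.1, -1.2, 0.0]
grip_width: 0.454
5.4 [522.6  70.3 151. ] [-1.000e-03  9.971e-01 -7.640e-02 -4.000e-04] 0.45386199461023885 [-2.6  5.4 -0.4]
1405 [526.2  68.7  60.1  57.8  81.3] [52.5 53.3 53.7 54.2 54.8]
```

View pics/s4.png

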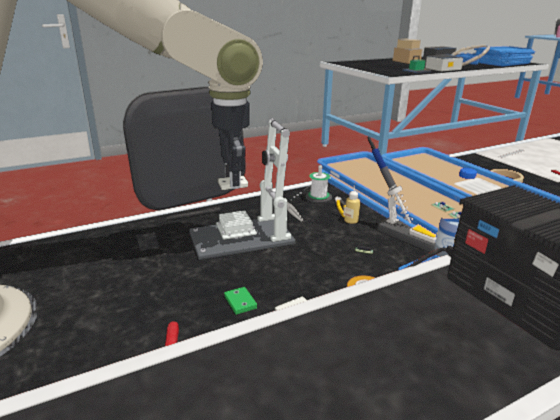

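Arm and wrist clear the gate (handle at (278,125), link edge at col 262). Descending slowly.

```bash
python3 -m jog '[[[-1,0,-15],[0,0,0],0.7],[[-1,0,-35],[0,0,0],0.7],[[-1,0,-52],[0,0,0],0.7],[[-1,0,-65],[0,0,0],0.7],[[-1,0,-73],[0,0,0],0.7],[[-1,0,-77],[0,0,0],0.7],[[-1,0,-77],[0,0,0],0.7],[[-1,0,-77],[0,0,0],0.7]]'
python3 - <<'E'
from rig import sensors,capture
from h import *
s=sensors.sense();print(s['eef_pos'],s['force'])
c=capture('scene');W=cloud(c);z=W[...,2];m=(abs(W[...,0]-540)<170)&(abs(W[...,1]-50)<90)
im=c['color'][190:270,170:320];cv2.imwrite('pics/s5.png',cv2.resize(c['color'][60:260,150:330],None,fx=3,fy=3,interpolation=2))
E
```

```text
time_s: 6.12
eef_pos: [522.3, 63.2, 74.7]
ee_rot: [0.0, 0.997, -0.078, 0.0]
force: [0.3, -0.9, -0.5]
grip_width: 0.458
[522.28916242  63.17462197  74.71751362] [ 0.27984818 -0.85024004 -0.47980679]
```

View pics/s5.png

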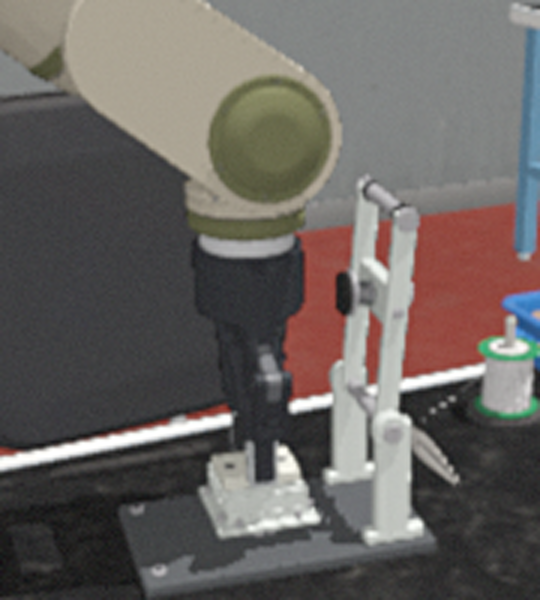

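Plate is hovering over the sink, gate clear. Shifting 4 mm in y, then touching down in small steps.

```bash
python3 -m jog '[[[0,2,0],[0,0,0],0.7],[[0,4.5,0],[0,0,0],0.7],[[0,4.5,-0.5],[0,0,0],0.7],[[0,4.5,-1],[0,0,0],0.7],[[0,4.5,-1.5],[0,0,0],0.7],[[0,4.5,-1.5],[0,0,0],0.7],[[0,4.5,-1.5],[0,0,0],0.7],[[0,4.5,-1.5],[0,0,0],0.7]]'
for i in 1 2 3 4 5; do echo; done
python3 -m jog '[[[0,0,-0.5],[0,0,0],0.7],[[0,0,-0.5],[0,0,0],0.7],[[0,0,-0.5],[0,0,0],0.7],[[0,0,-0.5],[0,0,0],0.7],[[0,0,-0.5],[0,0,0],0.7],[[0,0,-0.5],[0,0,0],0.7],[[0,0,-0.5],[0,0,0],0.7],[[0,0,-0.5],[0,0,0],0.7]]'
python3 -m jog '[[[0,0,-0.5],[0,0,0],0.7],[[0,0,-0.5],[0,0,0],0.7],[[0,0,-0.5],[0,0,0],0.7],[[0,0,-0.5],[0,0,0],0.7],[[0,0,-0.5],[0,0,0],0.7],[[0,0,-0.5],[0,0,0],0.7],[[0,0,-0.5],[0,0,0],0.7],[[0,0,-0.5],[0,0,0],0.7]]'
```

```text
time_s: 6.83
eef_pos: [522.0, 67.9, 72.8]
ee_rot: [-0.0, 0.997, -0.078, 0.0]
force: [-0.3, -0.2, 0.1]
grip_width: 0.464





time_s: 7.5
eef_pos: [522.0, 67.9, 72.3]
ee_rot: [0.0, 0.997, -0.078, 0.0]
force: [0.3, -0.6, -0.1]
grip_width: 0.46
time_s: 8.17
eef_pos: [522.0, 67.9, 71.8]
ee_rot: [0.0, 0.997, -0.078, 0.0]
force: [0.2, 0.4, -0.7]
grip_width: 0.453
```

```bash
python3 -m jog '[[[0,0,-0.5],[0,0,0],0.7],[[0,0,-0.5],[0,0,0],0.7],[[0,0,-0.5],[0,0,0],0.7],[[0,0,-0.5],[0,0,0],0.7],[[0,0,-0.5],[0,0,0],0.7],[[0,0,-0.5],[0,0,0],0.7],[[0,0,-0.5],[0,0,0],0.7],[[0,0,-0.5],[0,0,0],0.7]]'
python3 -m jog '[[[0,0,-0.5],[0,0,0],0.7],[[0,0,-0.5],[0,0,0],0.7],[[0,0,-0.5],[0,0,0],0.7],[[0,0,-0.5],[0,0,0],0.7],[[0,0,-0.5],[0,0,0],0.7],[[0,0,-0.5],[0,0,0],0.7],[[0,0,-0.5],[0,0,0],0.7],[[0,0,-0.5],[0,0,0],0.7]]'
```

```text
time_s: 8.83
eef_pos: [522.0, 67.9, 71.3]
ee_rot: [-0.0, 0.997, -0.078, 0.0]
force: [-0.8, 0.2, -1.2]
grip_width: 0.456
time_s: 9.5
eef_pos: [522.0, 67.9, 71.0]
ee_rot: [0.0, 0.997, -0.078, 0.0]
force: [-3.1, 0.1, 5.5]
grip_width: 0.456
```

Contact at TCP z≈71.2. Releasing.

```bash
python3 -m jog '[[[0,0,0.3],[0,0,0],0.5],[[0,0,0.3],[0,0,0],0.45],[[0,0,0.3],[0,0,0],0.4],[[0,0,0.5],[0,0,0],0.35],[[0,0,2],[0,0,0],0.35],[[0,0,10],[0,0,0],0.35],[[0,0,30],[0,0,0],0.35],[[0,0,60],[0,0,0],0.35]]'
python3 -m jog '[[[-5,-10,40],[0,0,0],0.35],[[-10,-20,55],[0,0,0],0.35],[[-15,-25,55],[0,0,0],0.35],[[-15,-25,55],[0,0,0],0.35],[[-15,-25,55],[0,0,0],0.35],[[-15,-25,55],[0,0,0],0.35],[[-15,-25,55],[0,0,0],0.35],[[-15,-25,55],[0,0,0],0.35]]'
python3 look.py w5 525 67 60 59 75
```

```text
time_s: 10.17
eef_pos: [520.8, 68.0, 130.2]
ee_rot: [-0.0, 0.997, -0.078, -0.002]
force: [0.5, 0.3, -0.1]
grip_width: 0.647
time_s: 10.83
eef_pos: [506.9, 43.2, 185.0]
ee_rot: [-0.0, 0.997, -0.078, -0.001]
force: [-0.5, 0.0, 0.1]
grip_width: 0.65
10.8833 [506.9  43.2 185.1] [-1.000e-04  9.969e-01 -7.810e-02 -6.000e-04] 0.6525477858241147 [-0. -0.  0.]
4225 [521.6  68.   56.3  40.3  -8.9] [62.6 63.3 63.7 64.2 64.8]
```

View pics/w5.png

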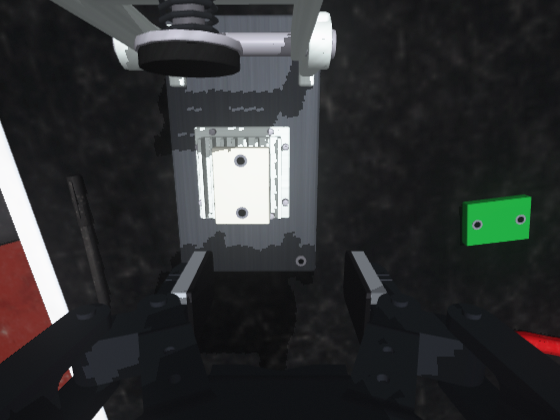

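Plate 1 lies squarely (centre 521.6, 68.0, −8.9°; sink outline cols 195–290, plate 214–270 in the picture). The gap is about 18.5 mm, so three plates look right. Going back for the next.

```bash
python3 -m jog '[[[-2,-36,0],[0,0,1.5],0.35],[[-5,-73,0],[0,0,3],0.35],[[-7,-110,0],[0,0,5],0.35],[[-10,-147,0],[0,0,7],0.35],[[-13,-184,0],[0,0,8.5],0.35],[[-15,-221,0],[0,0,10],0.35],[[-17,-258,0],[0,0,10.4],0.35],[[-19,-290,0],[0,0,10.4],0.35]]'
python3 -m jog '[[[0,-3,0],[0,0,0],0.35],[[0,-3,0],[0,0,0],0.35],[[0,-3,0],[0,0,0],0.35],[[0,-3,0],[0,0,0],0.35],[[0,-3,0],[0,0,0],0.35],[[0,-3,0],[0,0,0],0.35],[[0,-3,0],[0,0,0],0.35],[[0,-3,0],[0,0,0],0.35]]'
python3 look.py w6 503 -235 50 26 60
```

```text
time_s: 11.55
eef_pos: [487.6, -249.3, 185.5]
ee_rot: [-0.0, 1.0, 0.012, -0.0]
force: [0.7, -0.4, 0.1]
grip_width: 0.653
time_s: 12.22
eef_pos: [488.1, -249.7, 185.9]
ee_rot: [0.0, 1.0, 0.013, 0.0]
force: [0.7, -0.1, 0.4]
grip_width: 0.65
12.2667 [ 488.1 -249.8  185.9] [0.     0.9999 0.0127 0.    ] 0.6493679333949558 [-1.3 -0.5  0.3]
3337 [ 504.7 -236.1   55.7   39.9    5. ] [29.5 30.2 30.7 31.2 31.8]
```

```bash
python3 -m jog '[[[16.5,13.5,-10],[0,0,3.5],0.35],[[16.5,13.5,-45],[0,0,3.5],0.35],[[16.5,13.5,-80],[0,0,3.5],0.35],[[16.5,13.5,-115],[0,0,3.5],0.35],[[16.5,13.5,-138],[0,0,3.5],0.35],[[16.5,13.5,-149],[0,0,3.5],0.35],[[16.5,13.5,-149],[0,0,3.5],0.35],[[16.5,13.5,-149],[0,0,3.5],0.35]]'
python3 -m jog '[[[0,0,0],[0,0,0],0.6],[[0,0,0],[0,0,0],0.7],[[0,0,0],[0,0,0],0.7],[[0,0,0],[0,0,0],0.7],[[0,0,0],[0,0,0],0.7],[[0,0,0],[0,0,0],0.7],[[0,0,0],[0,0,0],0.7],[[0,0,0],[0,0,0],0.7]]' 30
python3 -m jog '[[[0,0,3],[0,0,0],0.7],[[0,0,10],[0,0,0],0.7],[[0,0,30],[0,0,0],0.7],[[0,0,60],[0,0,0],0.7],[[0,0,95],[0,0,0],0.7],[[0,0,115],[0,0,0],0.7],[[0,0,115],[0,0,0],0.7],[[0,0,115],[0,0,0],0.7]]' 
python3 look.py w7 504 -236 60 10 160
```

```text
time_s: 12.93
eef_pos: [504.9, -236.9, 37.6]
ee_rot: [0.0, 0.999, 0.043, 0.0]
force: [0.2, 0.0, 0.6]
grip_width: 0.651
time_s: 13.6
eef_pos: [505.4, -237.3, 38.8]
ee_rot: [0.001, 0.999, 0.043, 0.001]
force: [-0.4, 0.6, 7.4]
grip_width: 0.455
time_s: 14.27
eef_pos: [504.8, -236.7, 153.2]
ee_rot: [0.001, 0.999, 0.043, 0.001]
force: [0.0, -0.4, -0.4]
grip_width: 0.455
14.3167 [ 504.2 -236.4  151.8] [-1.000e-04  9.991e-01  4.300e-02 -1.000e-04] 0.451127699384244 [ 0.6  0.4 -0.7]
13798 [ 505.1 -237.2   56.5   41.     5. ] [ 20.2 144.  144.8 145.3 145.9]
```

```bash
python3 -m jog '[[[0,38,4],[0,0,-2],0.7],[[0,76,4],[0,0,-4],0.7],[[0,114,4],[0,0,-6],0.7],[[3,152,4],[0,0,-8],0.7],[[8,190,4],[0,0,-10],0.7],[[13,228,4],[0,0,-12],0.7],[[16,266,4],[0,0,-14],0.7],[[18.5,304,4],[0,0,-14],0.7]]'
python3 -m jog '[[[0,0,-15],[0,0,0],0.7],[[0,0,-30],[0,0,0],0.7],[[0,0,-45],[0,0,0],0.7],[[0,0,-55],[0,0,0],0.7],[[0,0,-65],[0,0,0],0.7],[[0,0,-70],[0,0,0],0.7],[[0,0,-70],[0,0,0],0.7],[[0,0,-70],[0,0,0],0.7]]'
```

```text
time_s: 14.98
eef_pos: [522.2, 69.4, 154.6]
ee_rot: [-0.0, 0.997, -0.08, -0.001]
force: [1.0, -0.2, -0.1]
grip_width: 0.455
time_s: 15.65
eef_pos: [523.1, 67.3, 85.9]
ee_rot: [-0.0, 0.997, -0.079, 0.0]
force: [0.0, 0.4, -0.5]
grip_width: 0.456
```

```bash
python3 -m jog '[[[0,1,-1],[0,0,0],0.7],[[0,1,-2],[0,0,0],0.7],[[0,1,-3],[0,0,0],0.7],[[0,1,-3.3],[0,0,0],0.7],[[0,1,-3.3],[0,0,0],0.7],[[0,1,-3.3],[0,0,0],0.7],[[0,1,-3.3],[0,0,0],0.7],[[0,1,-3.3],[0,0,0],0.7]]'
python3 -m jog '[[[0,0,-0.5],[0,0,0],0.7],[[0,0,-0.5],[0,0,0],0.7],[[0,0,-0.5],[0,0,0],0.7],[[0,0,-0.5],[0,0,0],0.7],[[0,0,-0.5],[0,0,0],0.7],[[0,0,-0.5],[0,0,0],0.7],[[0,0,-0.5],[0,0,0],0.7],[[0,0,-0.5],[0,0,0],0.7]]'
python3 -m jog '[[[0,0,-0.5],[0,0,0],0.7],[[0,0,-0.5],[0,0,0],0.7],[[0,0,-0.5],[0,0,0],0.7],[[0,0,-0.5],[0,0,0],0.7],[[0,0,-0.5],[0,0,0],0.7],[[0,0,-0.5],[0,0,0],0.7],[[0,0,-0.5],[0,0,0],0.7],[[0,0,-0.5],[0,0,0],0.7]]'
```

```text
time_s: 16.32
eef_pos: [523.0, 68.4, 82.5]
ee_rot: [-0.0, 0.997, -0.079, 0.0]
force: [0.7, 0.3, -0.3]
grip_width: 0.458
time_s: 16.98
eef_pos: [523.0, 68.4, 82.0]
ee_rot: [-0.0, 0.997, -0.079, 0.0]
force: [-0.2, -0.5, -0.0]
grip_width: 0.457
time_s: 17.65
eef_pos: [523.0, 68.4, 81.9]
ee_rot: [0.0, 0.997, -0.079, 0.0]
force: [-2.0, -0.4, 5.9]
grip_width: 0.455
```

```bash
python3 -m jog '[[[0,0,0.3],[0,0,0],0.5],[[0,0,0.3],[0,0,0],0.45],[[0,0,0.3],[0,0,0],0.4],[[0,0,0.5],[0,0,0],0.35],[[0,0,2],[0,0,0],0.35],[[0,0,10],[0,0,0],0.35],[[0,0,30],[0,0,0],0.35],[[0,0,60],[0,0,0],0.35]]'
python3 -m jog '[[[-5,-10,30],[0,0,0],0.35],[[-10,-20,44],[0,0,0],0.35],[[-15,-25,44],[0,0,0],0.35],[[-15,-25,44],[0,0,0],0.35],[[-15,-25,44],[0,0,0],0.35],[[-15,-25,44],[0,0,0],0.35],[[-15,-25,44],[0,0,0],0.35],[[-15,-25,44],[0,0,0],0.35]]'
python3 look.py w8 525 67 60 69 85
python3 -m jog '[[[-2,-36,0],[0,0,2],0.35],[[-5,-73,0],[0,0,4],0.35],[[-7,-110,0],[0,0,6],0.35],[[-10,-147,0],[0,0,8],0.35],[[-13,-184,0],[0,0,10],0.35],[[-15,-221,0],[0,0,12],0.35],[[-17,-258,0],[0,0,14],0.35],[[-19,-293,0],[0,0,14],0.35]]'
python3 -m jog '[[[0,0,0],[0,0,0],0.35],[[0,0,0],[0,0,0],0.35],[[0,0,0],[0,0,0],0.35],[[0,0,0],[0,0,0],0.35],[[0,0,0],[0,0,0],0.35],[[0,0,0],[0,0,0],0.35],[[0,0,0],[0,0,0],0.35],[[0,0,0],[0,0,0],0.35]]'
python3 look.py w9 503 -235 50 16 60
```

```text
time_s: 18.32
eef_pos: [521.9, 68.5, 140.9]
ee_rot: [-0.0, 0.997, -0.079, -0.002]
force: [-0.0, -0.3, 1.7]
grip_width: 0.645
time_s: 18.98
eef_pos: [507.9, 43.7, 184.8]
ee_rot: [-0.0, 0.997, -0.079, -0.001]
force: [0.4, 0.1, -0.4]
grip_width: 0.651
19.0333 [507.9  43.7 184.9] [-1.000e-04  9.969e-01 -7.890e-02 -5.000e-04] 0.6480334978423598 [ 0.3  0.3 -0. ]
4530 [522.5  68.5  56.2  40.   -8.8] [72.6 73.3 73.7 74.2 74.8]
time_s: 19.7
eef_pos: [488.6, -251.5, 185.3]
ee_rot: [-0.0, 0.999, 0.044, -0.0]
force: [1.2, 1.0, 0.2]
grip_width: 0.646
time_s: 20.37
eef_pos: [489.1, -249.2, 185.6]
ee_rot: [0.0, 0.999, 0.043, 0.0]
force: [1.2, -0.7, -0.3]
grip_width: 0.648
20.4167 [ 489.1 -249.3  185.5] [0.     0.9991 0.0432 0.    ] 0.6469263028845977 [0.1 0.1 0.8]
3137 [ 505.2 -236.6   55.6   39.8    3.7] [19.5 20.2 20.7 21.1 21.8]
```

Stack top is 73.05 corrected: two plates would give ~1 mm compression, three ~11 mm. So a third plate it is.

```bash
python3 -m jog '[[[16,12.7,-10],[0,0,-1.2],0.35],[[16,12.7,-45],[0,0,-1.2],0.35],[[16,12.7,-80],[0,0,-1.2],0.35],[[16,12.7,-115],[0,0,-1.2],0.35],[[16,12.7,-143],[0,0,-1.2],0.35],[[16,12.7,-157],[0,0,-1.2],0.35],[[16,12.7,-157],[0,0,-1.2],0.35],[[16,12.7,-157],[0,0,-1.2],0.35]]'
python3 -m jog '[[[0,0,0],[0,0,0],0.6],[[0,0,0],[0,0,0],0.7],[[0,0,0],[0,0,0],0.7],[[0,0,0],[0,0,0],0.7],[[0,0,0],[0,0,0],0.7],[[0,0,0],[0,0,0],0.7],[[0,0,0],[0,0,0],0.7],[[0,0,0],[0,0,0],0.7]]' 30
python3 -m jog '[[[0,0,3],[0,0,0],0.7],[[0,0,10],[0,0,0],0.7],[[0,0,30],[0,0,0],0.7],[[0,0,60],[0,0,0],0.7],[[0,0,95],[0,0,0],0.7],[[0,0,125],[0,0,0],0.7],[[0,0,125],[0,0,0],0.7],[[0,0,125],[0,0,0],0.7]]' 
python3 look.py w10 504 -236 60 60 160
python3 look.py w10b 504 -236 60 5 15
```

```text
time_s: 21.08
eef_pos: [505.0, -236.9, 28.6]
ee_rot: [-0.0, 0.999, 0.033, -0.0]
force: [-0.5, -1.0, 0.7]
grip_width: 0.649
time_s: 21.75
eef_pos: [505.8, -237.5, 30.2]
ee_rot: [0.001, 0.999, 0.033, 0.001]
force: [0.1, 0.3, 7.5]
grip_width: 0.455
time_s: 22.42
eef_pos: [505.4, -237.2, 155.4]
ee_rot: [0.001, 0.999, 0.033, 0.001]
force: [0.2, -0.5, -1.1]
grip_width: 0.454
22.4667 [ 504.9 -236.7  153.8] [1.000e-04 9.995e-01 3.250e-02 2.000e-04] 0.45666396178583324 [-0.4  0.4 -0.5]
11187 [ 505.  -237.2   56.2   39.8    3.8] [144.4 145.4 145.8 146.2 146.7]
22.5167 [ 504.6 -236.6  152.8] [-4.000e-04  9.995e-01  3.250e-02 -5.000e-04] 0.45651860531896954 [ 0.3  0.3 -2.1]
2337 [ 514.8 -236.9   39.7   36.2  -85.1] [ 9.3 10.2 10.6 11.1 11.7]
```

```bash
python3 -m jog '[[[0,38,4],[0,0,-2],0.7],[[0,76,4],[0,0,-4],0.7],[[0,114,4],[0,0,-6],0.7],[[3,152,4],[0,0,-8],0.7],[[8,190,4],[0,0,-10],0.7],[[13,228,4],[0,0,-12],0.7],[[16,266,4],[0,0,-12.7],0.7],[[18.5,304.5,4],[0,0,-12.7],0.7]]'
python3 -m jog '[[[0,0,-15],[0,0,0],0.7],[[0,0,-30],[0,0,0],0.7],[[0,0,-42],[0,0,0],0.7],[[0,0,-52],[0,0,0],0.7],[[0,0,-60],[0,0,0],0.7],[[0,0,-62],[0,0,0],0.7],[[0,0,-62],[0,0,0],0.7],[[0,0,-62],[0,0,0],0.7]]'
```

```text
time_s: 23.18
eef_pos: [522.8, 69.5, 156.2]
ee_rot: [-0.0, 0.997, -0.079, -0.001]
force: [-0.0, 0.7, -0.0]
grip_width: 0.454
time_s: 23.85
eef_pos: [523.7, 67.5, 95.8]
ee_rot: [0.0, 0.997, -0.078, 0.0]
force: [-0.2, 0.1, 0.0]
grip_width: 0.456
```

```bash
python3 -m jog '[[[0,0.8,-1],[0,0,0],0.7],[[0,0.8,-2],[0,0,0],0.7],[[0,0.8,-2.8],[0,0,0],0.7],[[0,0.8,-2.8],[0,0,0],0.7],[[0,0.8,-2.8],[0,0,0],0.7],[[0,0.8,-2.8],[0,0,0],0.7],[[0,0.8,-2.8],[0,0,0],0.7],[[0,0.8,-2.8],[0,0,0],0.7]]'
python3 -m jog '[[[0,0,-0.5],[0,0,0],0.7],[[0,0,-0.5],[0,0,0],0.7],[[0,0,-0.5],[0,0,0],0.7],[[0,0,-0.5],[0,0,0],0.7],[[0,0,-0.5],[0,0,0],0.7],[[0,0,-0.5],[0,0,0],0.7],[[0,0,-0.5],[0,0,0],0.7],[[0,0,-0.5],[0,0,0],0.7]]'
python3 -m jog '[[[0,0,-0.5],[0,0,0],0.7],[[0,0,-0.5],[0,0,0],0.7],[[0,0,-0.5],[0,0,0],0.7],[[0,0,-0.5],[0,0,0],0.7],[[0,0,-0.5],[0,0,0],0.7],[[0,0,-0.5],[0,0,0],0.7],[[0,0,-0.5],[0,0,0],0.7],[[0,0,-0.5],[0,0,0],0.7]]'
```

```text
time_s: 24.52
eef_pos: [523.7, 68.4, 93.3]
ee_rot: [0.0, 0.997, -0.078, 0.0]
force: [-2.1, -0.3, 5.4]
grip_width: 0.453
time_s: 25.18
eef_pos: [523.7, 68.4, 93.3]
ee_rot: [0.0, 0.997, -0.078, 0.001]
force: [-4.0, 0.0, 11.4]
grip_width: 0.458
time_s: 25.85
eef_pos: [523.7, 68.4, 93.2]
ee_rot: [0.0, 0.997, -0.078, 0.001]
force: [-6.0, 0.5, 16.6]
grip_width: 0.456
```

```bash
python3 -m jog '[[[0,0,1.2],[0,0,0],0.7],[[0,0,1.2],[0,0,0],0.5],[[0,0,1.2],[0,0,0],0.45],[[0,0,1.2],[0,0,0],0.4],[[0,0,1.5],[0,0,0],0.35],[[0,0,4],[0,0,0],0.35],[[0,0,15],[0,0,0],0.35],[[0,0,40],[0,0,0],0.35]]'
python3 -m jog '[[[-5,-10,30],[0,0,0],0.35],[[-10,-20,54],[0,0,0],0.35],[[-15,-25,54],[0,0,0],0.35],[[-15,-25,54],[0,0,0],0.35],[[-15,-25,54],[0,0,0],0.35],[[-15,-25,54],[0,0,0],0.35],[[-15,-25,54],[0,0,0],0.35],[[-15,-25,54],[0,0,0],0.35]]'
python3 look.py w11 525 67 60 79 95
python3 - <<'E'
from h import *;from rig import capture,place_of
c=np.load('/tmp/wrist.npz')
for n in('top','scene'):
    c=capture(n);W=cloud(c);x,y,z=np.moveaxis(W,-1,0)
    m=(abs(x-610)<50)&(abs(y-55)<60)&(z>215)&(z<300)
    P=W[m];print(n,m.sum(),P.min(0).round(),P.max(0).round())
    t=P[P[:,2]>238];print(len(t),np.median(t,0).round(1),t.min(0).round(),t.max(0).round())
    print([(round(d['p'],2),np.round(d['centre']),) for d in place_of(c,'gate_handle')[:2]])
cv2.imwrite('pics/s12.png',cv2.resize(c['color'][60:260,150:330],None,fx=3,fy=3,interpolation=2))
E
```

```text
time_s: 26.52
eef_pos: [522.2, 68.5, 130.5]
ee_rot: [-0.0, 0.997, -0.078, -0.003]
force: [0.4, -1.0, -0.2]
grip_width: 0.65
time_s: 27.18
eef_pos: [508.4, 43.8, 185.0]
ee_rot: [-0.0, 0.997, -0.078, -0.001]
force: [-0.1, -0.7, -0.2]
grip_width: 0.649
27.2333 [508.4  43.7 185.1] [-1.000e-04  9.969e-01 -7.810e-02 -6.000e-04] 0.6494336766325247 [ 0.5  0.1 -0.6]
4882 [523.   68.6  56.2  40.   -9.4] [82.6 83.3 83.7 84.2 84.8]
top 303 [605.   7. 215.] [634.  99. 260.]
276 [620.7  51.9 254. ] [606.   7. 238.] [634.  99. 260.]
[(0.92, array([175., 256.]))]
scene 370 [605.   7. 215.] [632. 100. 258.]
201 [617.7  37.  251.7] [607.   7. 238.] [632. 100. 258.]
[(0.81, array([127., 276.]))]
```

View pics/s12.png

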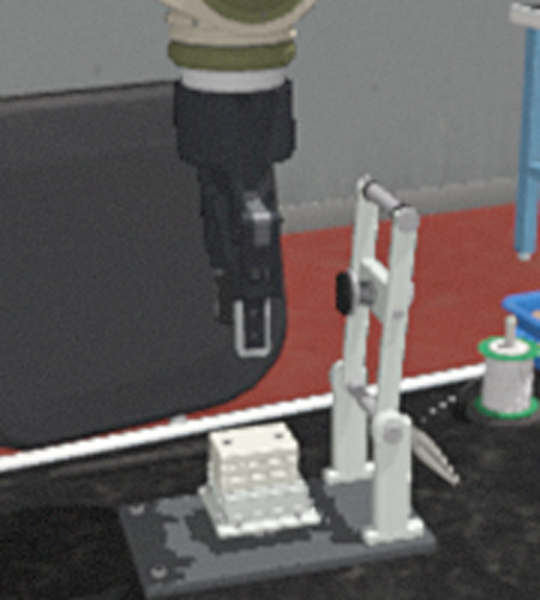

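Three plates are stacked squarely at (255,470), and the gate is open with its handle at (390,200). Locating the handle precisely and checking the joint-6 options.

Run:
```python
from h import *;from rig import capture,sensors
s=sensors.sense();print(np.round(s['joints'],2),s['time_s'])
f=np.radians(-9);ex=np.array([np.cos(f),np.sin(f)]);ey=np.array([-ex[1],ex[0]]);O=np.array([524.7,67.5])
for n in('top','scene'):
    c=capture(n);W=cloud(c);W=W[~np.isnan(W[...,0])]
    u=(W[:,:2]-O)@ex;v=(W[:,:2]-O)@ey;z=W[:,2]
    m=(u>70)&(u<125)&(abs(v)<24)&(z>225)&(z<275)
    print(n,m.sum(),'u',np.percentile(u[m],[3,25,50,75,97]).round(1),'z',np.percentile(z[m],[3,25,50,75,97]).round(1))
    m=(u>70)&(u<125)&(abs(v)<70)&(z>225)&(z<275)
    print('v',np.percentile(v[m],[1,50,99]).round(1), v[m].min(),v[m].max())
    for zz in(130,160,200,230):
        m=(u>50)&(u<135)&(abs(v)<65)&(abs(abs(v)-42)<12)&(abs(z-zz)<10);print(zz,m.sum(),m.any() and np.percentile(u[m],[2,50,98]).round(1))
```

```text
[-0.14  0.34  1.63  0.    1.17  1.58] 27.4333
top 122 u [ 92.5  94.5  97.1  99.9 103.2] z [248.7 252.8 254.5 255.9 257.7]
v [-44.8   0.9  45.3] -45.11215833463677 47.16433285813319
130 2 [90.2 91.4 92.6]
160 5 [84.5 87.7 89.6]
200 48 [ 85.1  89.8 100.5]
230 24 [87.7 89.2 93.7]
scene 56 u [91.  92.  93.3 95.5 99.6] z [247.6 251.1 254.  255.3 256.1]
v [-45.5 -19.9  46.3] -45.89714818335106 46.703420359594396
130 120 [78.5 85.7 94.9]
160 103 [81.3 89.  97. ]
200 131 [84.4 90.6 99.9]
230 146 [ 87.7  94.7 103.6]
```

Handle ≈ (621, 52, 249.5); a +90° yaw brings joint 6 near 0. Rising and turning.

```bash
python3 -m jog '[[[0,0,20],[0,0,7],0.2],[[0,0,45],[0,0,14],0.2],[[0,0,75],[0,0,21],0.2],[[0,0,105],[0,0,28],0.2],[[0,0,125],[0,0,35],0.2],[[0,0,125],[0,0,42],0.2],[[20,2,125],[0,0,49],0.2],[[45,4,125],[0,0,56],0.2]]' 60
python3 -m jog '[[[15,0,0],[0,0,7],0.2],[[30,2,0],[0,0,14],0.2],[[45,3,0],[0,0,21],0.2],[[58,4,0],[0,0,28],0.2],[[68,4.5,0],[0,0,34],0.2],[[68,4.5,0],[0,0,34],0.2],[[68,4.5,0],[0,0,34],0.2],[[68,4.5,0],[0,0,34],0.2]]'
python3 look.py w13 621 52 40 230 270
```

```text
time_s: 28.2
eef_pos: [553.5, 47.6, 311.8]
ee_rot: [0.0, 0.916, 0.402, 0.001]
force: [0.2, -0.4, -0.6]
grip_width: 0.802
time_s: 28.87
eef_pos: [621.0, 51.9, 310.7]
ee_rot: [-0.0, 0.761, 0.648, -0.0]
force: [0.2, -0.6, 0.0]
grip_width: 0.796
28.9167 [621.   51.9 310.9] [0.     0.7611 0.6487 0.    ] 0.7993578778410028 [0.3 0.5 0.1]
2715 [621.3  52.1  82.8  17.6  81.3] [251.9 254.  255.2 255.9 256.7]
```

View pics/w13.png

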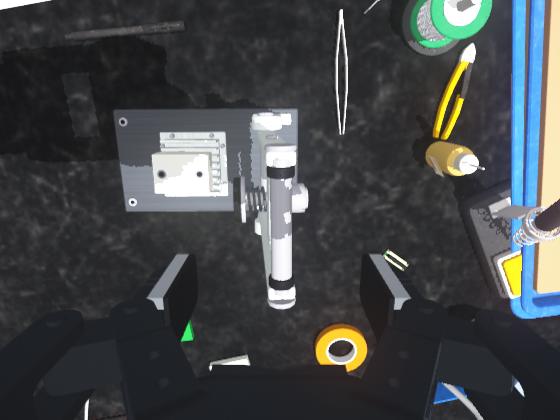

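Bar runs (282,160)–(282,300), centred between the fingers at (621.3, 52.1). Descending and gripping.

```bash
python3 -m jog '[[[0,0,-15],[0,0,0],0.2],[[0,0,-35],[0,0,0],0.2],[[0,0,-52],[0,0,0],0.2],[[0,0,-63],[0,0,0],0.2],[[0,0,-63],[0,0,0],0.2],[[0,0,-63],[0,0,0],0.5],[[0,0,-63],[0,0,0],0.8],[[0,0,-63],[0,0,0],1]]' 60
python3 -m jog '[[[0,0,0],[0,0,0],1],[[0,0,0],[0,0,0],1],[[0,0,0],[0,0,0],1],[[0,0,0],[0,0,0],1],[[0,0,0],[0,0,0],1],[[0,0,0],[0,0,0],1],[[0,0,0],[0,0,0],1],[[0,0,0],[0,0,0],1]]'
python3 - <<'E'
import numpy as np
f=np.radians(-9);ex=np.array([np.cos(f),np.sin(f)]);H=np.array([524.7,67.5])+85*ex
p0=None
for d in list(np.arange(94.8,-0.1,-4)) +[0]:
    t=np.radians(d);p=np.r_[H-150*np.cos(t)*ex,100+150*np.sin(t)]
    if p0 is None:p0=p
    print(round(d,1),np.round(p,1),np.round(p-p0,1))
E
```

```text
time_s: 29.58
eef_pos: [621.8, 51.9, 249.0]
ee_rot: [0.001, 0.76, 0.65, 0.001]
force: [-0.2, 0.1, 0.2]
grip_width: 0.385
time_s: 30.25
eef_pos: [621.8, 51.9, 248.5]
ee_rot: [0.001, 0.76, 0.65, 0.001]
force: [-0.2, -0.6, 5.8]
grip_width: 0.119
94.8 [621.1  52.2 249.5] [0. 0. 0.]
90.8 [610.7  53.9 250. ] [-10.3   1.6   0.5]
86.8 [600.4  55.5 249.8] [-20.7   3.3   0.3]
82.8 [590.1  57.1 248.8] [-31.    4.9  -0.7]
78.8 [579.9  58.8 247.1] [-41.2   6.5  -2.3]
74.8 [569.8  60.4 244.8] [-51.2   8.1  -4.7]
70.8 [559.9  61.9 241.7] [-61.1   9.7  -7.8]
66.8 [550.3  63.4 237.9] [-70.8  11.2 -11.6]
62.8 [540.9  64.9 233.4] [-80.1  12.7 -16.1]
58.8 [531.9  66.4 228.3] [-89.1  14.1 -21.2]
54.8 [523.3  67.7 222.6] [-97.8  15.5 -26.9]
50.8 [515.   69.  216.2] [-106.    16.8  -33.2]
46.8 [507.2  70.3 209.3] [-113.8   18.   -40.1]
42.8 [499.9  71.4 201.9] [-121.1   19.2  -47.6]
38.8 [493.2  72.5 194. ] [-127.9   20.3  -55.5]
34.8 [487.   73.5 185.6] [-134.1   21.2  -63.9]
30.8 [481.4  74.4 176.8] [-139.7   22.1  -72.7]
26.8 [476.4  75.1 167.6] [-144.6   22.9  -81.8]
22.8 [472.1  75.8 158.1] [-149.    23.6  -91.3]
18.8 [468.4  76.4 148.3] [-152.6   24.2 -101.1]
14.8 [465.4  76.9 138.3] [-155.6   24.7 -111.2]
10.8 [463.1  77.3 128.1] [-157.9   25.  -121.4]
6.8 [461.5  77.5 117.8] [-159.5   25.3 -131.7]
2.8 [460.7  77.6 107.3] [-160.4   25.4 -142.1]
0 [460.5  77.7 100. ] [-160.6   25.4 -149.5]
```

Bar gripped. Pulling the gate along its arc.

```bash
python3 -m jog '[[[-10,1.6,0.5],[0,0,0],1],[[-21,3.3,0.3],[0,0,0],1],[[-31,4.9,-0.7],[0,0,0],1],[[-41,6.5,-2.3],[0,0,0],1],[[-51,8.1,-4.7],[0,0,0],1],[[-61,9.7,-7.8],[0,0,0],1],[[-71,11.2,-11.6],[0,0,0],1],[[-80,12.7,-16.1],[0,0,0],1]]'
python3 -m jog '[[[-9,1.4,-5.1],[0,0,0],1],[[-17.7,2.8,-10.8],[0,0,0],1],[[-26,4.1,-17.1],[0,0,0],1],[[-33.8,5.3,-24],[0,0,0],1],[[-41,6.5,-31.5],[0,0,0],1],[[-47.8,7.6,-39.4],[0,0,0],1],[[-54,8.5,-47.8],[0,0,0],1],[[-59.6,9.4,-56.6],[0,0,0],1]]'
```

```text
time_s: 30.92
eef_pos: [541.6, 64.4, 232.6]
ee_rot: [0.001, 0.76, 0.65, 0.001]
force: [6.4, -2.1, -7.5]
grip_width: 0.111
time_s: 31.58
eef_pos: [482.1, 73.5, 174.9]
ee_rot: [0.001, 0.76, 0.65, 0.0]
force: [3.8, -3.9, 1.5]
grip_width: 0.115
```

```bash
python3 -m jog '[[[-4.9,0.8,-9.1],[0,0,0],1],[[-9.3,1.5,-18.6],[0,0,0],1],[[-12.9,2.1,-28.4],[0,0,0],1],[[-15.9,2.6,-38.5],[0,0,0],1],[[-18.2,2.9,-48.7],[0,0,0],1],[[-19.5,3.1,-56],[0,0,0],1],[[-19.5,3.1,-56],[0,0,0],1],[[-19.5,3.1,-56],[0,0,0],1]]'
python3 -c "
from h import *;from rig import capture
c=capture('scene');cv2.imwrite('pics/s14.png',cv2.resize(c['color'][80:260,140:320],None,fx=3,fy=3,interpolation=2))"
```

```text
time_s: 32.25
eef_pos: [462.8, 76.9, 119.4]
ee_rot: [0.0, 0.76, 0.65, 0.0]
force: [1.8, -2.7, 3.6]
grip_width: 0.117
```

View pics/s14.png

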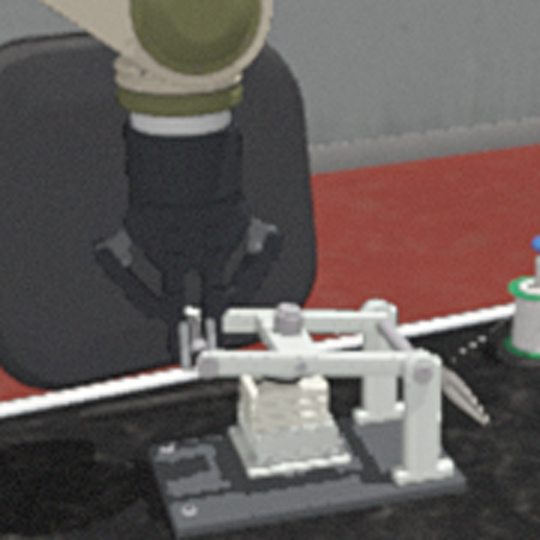

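The gate is about 7° from shut, with the foot just over the stack at (290,385). Finishing in small steps while watching force.

```bash
python3 -m jog '[[[-0.3,0,-2],[0,0,0],1],[[-0.6,0.1,-4],[0,0,0],1],[[-0.9,0.1,-6],[0,0,0],1],[[-1.1,0.2,-8],[0,0,0],1],[[-1.3,0.2,-10],[0,0,0],1],[[-1.3,0.2,-10],[0,0,0],1],[[-1.3,0.2,-10],[0,0,0],1],[[-1.3,0.2,-10],[0,0,0],1]]' 80
python3 -m jog '[[[-0.1,0,-1],[0,0,0],1],[[-0.2,0,-2],[0,0,0],1],[[-0.3,0,-3],[0,0,0],1],[[-0.3,0,-4],[0,0,0],1],[[-0.3,0,-5],[0,0,0],1],[[-0.3,0,-5],[0,0,0],1],[[-0.3,0,-5],[0,0,0],1],[[-0.3,0,-5],[0,0,0],1]]'
python3 -m jog '[[[0,0,-1],[0,0,0],1],[[0,0,-2],[0,0,0],1],[[0,0,-3],[0,0,0],1],[[0,0,-3],[0,0,0],1],[[0,0,-3],[0,0,0],1],[[0,0,-3],[0,0,0],1],[[0,0,-3],[0,0,0],1],[[0,0,-3],[0,0,0],1]]'
```

```text
time_s: 32.97
eef_pos: [461.7, 77.3, 109.3]
ee_rot: [0.001, 0.76, 0.65, 0.001]
force: [5.4, -2.5, 1.8]
grip_width: 0.115
time_s: 33.63
eef_pos: [461.4, 77.3, 104.4]
ee_rot: [0.001, 0.76, 0.65, 0.001]
force: [4.4, -2.0, 4.9]
grip_width: 0.109
time_s: 34.3
eef_pos: [461.3, 77.3, 101.5]
ee_rot: [0.001, 0.76, 0.65, 0.001]
force: [3.9, -1.5, 6.2]
grip_width: 0.109
```

```bash
python3 -m jog '[[[0,0,-0.5],[0,0,0],1],[[0,0,-1],[0,0,0],1],[[0,0,-1.5],[0,0,0],1],[[0,0,-1.5],[0,0,0],1],[[0,0,-1.5],[0,0,0],1],[[0,0,-1.5],[0,0,0],1],[[0,0,-1.5],[0,0,0],1],[[0,0,-1.5],[0,0,0],1]]'
python3 -m jog '[[[0,0,-0.5],[0,0,0],1],[[0,0,-1],[0,0,0],1],[[0,0,-1],[0,0,0],1],[[0,0,-1],[0,0,0],1],[[0,0,-1],[0,0,0],1],[[0,0,-1],[0,0,0],1],[[0,0,-1],[0,0,0],1],[[0,0,-1],[0,0,0],1]]'
python3 -m jog '[[[0,0,-0.5],[0,0,0],1],[[0,0,-1],[0,0,0],1],[[0,0,-1],[0,0,0],1],[[0,0,-1],[0,0,0],1],[[0,0,-1],[0,0,0],1],[[0,0,-1],[0,0,0],1],[[0,0,-1],[0,0,0],1],[[0,0,-1],[0,0,0],1]]'
```

```text
time_s: 34.97
eef_pos: [461.3, 77.3, 100.1]
ee_rot: [0.001, 0.76, 0.65, 0.001]
force: [3.3, -1.5, 6.9]
grip_width: 0.109
time_s: 35.63
eef_pos: [461.3, 77.3, 99.1]
ee_rot: [0.001, 0.76, 0.65, 0.001]
force: [2.1, -2.8, 9.0]
grip_width: 0.112
time_s: 36.3
eef_pos: [461.3, 77.3, 98.2]
ee_rot: [0.001, 0.76, 0.65, 0.001]
force: [1.9, -2.3, 8.9]
grip_width: 0.11
```

```bash
python3 -m jog '[[[0,0,-0.5],[0,0,0],1],[[0,0,-1],[0,0,0],1],[[0,0,-1],[0,0,0],1],[[0,0,-1],[0,0,0],1],[[0,0,-1],[0,0,0],1],[[0,0,-1],[0,0,0],1],[[0,0,-1],[0,0,0],1],[[0,0,-1],[0,0,0],1]]'
python3 -m jog '[[[0,0,-0.5],[0,0,0],1],[[0,0,-1],[0,0,0],1],[[0,0,-1],[0,0,0],1],[[0,0,-1],[0,0,0],1],[[0,0,-1],[0,0,0],1],[[0,0,-1],[0,0,0],1],[[0,0,-1],[0,0,0],1],[[0,0,-1],[0,0,0],1]]'
```

```text
time_s: 36.97
eef_pos: [461.3, 77.3, 97.4]
ee_rot: [0.001, 0.76, 0.65, 0.001]
force: [0.6, -1.8, 12.2]
grip_width: 0.108
time_s: 37.63
eef_pos: [461.4, 77.3, 97.3]
ee_rot: [0.001, 0.76, 0.65, 0.001]
force: [-3.4, -2.0, 22.9]
grip_width: 0.108
```

A firm stop at TCP 97.3. Checking that the gate is actually level, so it's the gate's stop and not a bottomed foot.

Run:
```python
from h import *;from rig import capture
f=np.radians(-9);ex=np.array([np.cos(f),np.sin(f)]);ey=np.array([-ex[1],ex[0]]);O=np.array([524.7,67.5])
for n in('scene','top','wrist'):
    c=capture(n);W=cloud(c);w=W[~np.isnan(W[...,0])]
    u=(w[:,:2]-O)@ex;v=(w[:,:2]-O)@ey;z=w[:,2]
    for sg in(-1,1):
        m=(u>-45)&(u<65)&(sg*v>35)&(sg*v<48)&(z>95)&(z<125)
        if m.sum()<20:print(n,sg,m.sum());continue
        b=[];
        for a in range(-45,65,10):
            k=m&(u>=a)&(u<a+10)
            if k.sum()>3:b.append((a+5,round(np.percentile(z[k],80),1)))
        p=np.polyfit(*np.array(b).T,1);print(n,sg,m.sum(),'slope rad',p[0].round(4),'z at hinge',np.polyval(p,85).round(1),b)
    if n=='scene':cv2.imwrite('pics/s15.png',cv2.resize(c['color'][80:260,140:320],None,fx=3,fy=3,interpolation=2))
```

```text
scene -1 361 slope rad -0.0049 z at hinge 107.0 [(-40, np.float64(107.6)), (-30, np.float64(107.4)), (-20, np.float64(107.9)), (-10, np.float64(106.8)), (0, np.float64(107.5)), (10, np.float64(108.2)), (20, np.float64(107.4)), (30, np.float64(106.8)), (40, np.float64(107.4)), (50, np.float64(107.7)), (60, np.float64(106.6))]
scene 1 177 slope rad 0.0678 z at hinge 110.7 [(-40, np.float64(98.7)), (-30, np.float64(101.8)), (-20, np.float64(104.8)), (-10, np.float64(108.4)), (20, np.float64(107.6)), (30, np.float64(107.7)), (40, np.float64(107.2)), (50, np.float64(107.2)), (60, np.float64(107.6))]
top -1 66 slope rad 0.003 z at hinge 109.0 [(20, np.float64(109.2)), (30, np.float64(108.7)), (40, np.float64(107.9)), (50, np.float64(109.8)), (60, np.float64(108.8))]
top 1 88 slope rad -0.0206 z at hinge 108.6 [(10, np.float64(110.7)), (20, np.float64(109.0)), (30, np.float64(109.9)), (40, np.float64(109.8)), (50, np.float64(109.3)), (60, np.float64(109.1))]
wrist -1 39 slope rad 1.3637 z at hinge 170.5 [(40, np.float64(109.1))]
wrist 1 7190 slope rad -0.0792 z at hinge 100.9 [(-40, np.float64(108.9)), (-30, np.float64(108.9)), (-20, np.float64(108.9)), (-10, np.float64(108.9)), (0, np.float64(109.0)), (10, np.float64(109.0)), (20, np.float64(109.0)), (30, np.float64(108.7)), (40, np.float64(97.1))]<stdin>:13: RankWarning: Polyfit may be poorly conditioned
```

View pics/s15.png

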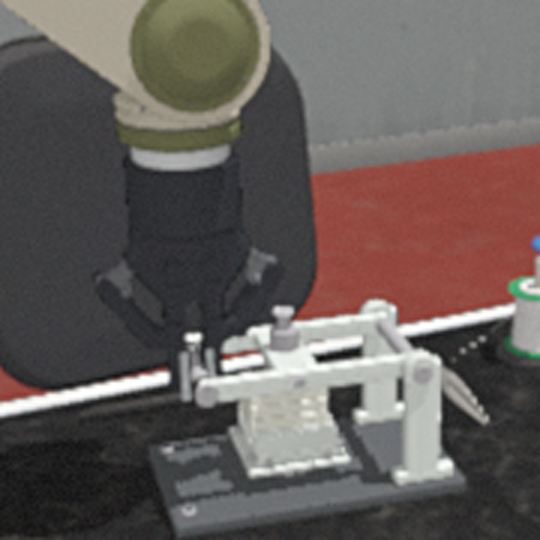

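The gate reads level: arm slope is about 0.000 rad in the wrist view and −0.005 in the scene view. The spring stem stands up at (283,320), so it's on its stop. One settling call, then hand in.

```bash
python3 -m jog '[[[0,0,0],[0,0,0],1],[[0,0,0],[0,0,0],1],[[0,0,0],[0,0,0],1],[[0,0,0],[0,0,0],1],[[0,0,0],[0,0,0],1],[[0,0,0],[0,0,0],1],[[0,0,0],[0,0,0],1],[[0,0,0],[0,0,0],1]]'
python3 -c "
from rig import ctrl;print(ctrl.finish_job())"
```

```text
time_s: 38.45
eef_pos: [461.4, 77.3, 97.2]
ee_rot: [0.001, 0.76, 0.65, 0.001]
force: [-3.5, -2.1, 22.1]
grip_width: 0.106
the job is handed in; nothing more can be done
None
```

I stacked three plates (plate_4, plate_3, plate_2) on the heat sink, pulled the gate down to its stop and handed the job in at about 38.5 s, with the gripper closed on the bar. The hand-in gives no verdict.

- **Stack:** the top plate measured at (523.0, 68.6) mm, yaw −9.4°. That is about 2 mm and 0.5° off the heat sink, with the stack top at about 83 mm.
- **Number of plates:** the corrected camera heights put the fin tops at 53 mm. Two plates would then have pushed the foot in only about 1 mm, against about 11 mm for three. The touch-down heights disagreed slightly, at 53.5–54.8 mm, but three plates suit that range too.
- **Gate:** it came to a firm stop with about 22 N on the tool. The arm slope was about 0 rad in the wrist view and −0.005 rad in the scene view. The top camera and the scene camera's view of the far arm gave noisier slopes because the view was partly blocked, so I did not rely on them.
- **Foot:** I could not measure its travel or force directly. The raised spring stem and the growing push-back as the gate closed both show it bearing on the stack.
- **Everything else:** plate_1 showed in place after the last pick. The bystanders and the green look-alikes were never touched, but I did not measure them again at the end.

I viewed 11 pictures, one over the budget of 10.

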